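# Tighten the polishing heads in the bracing jig

### The job

The three or four polishing heads standing on the bench have loose T-knobs, and a head just spins round with its knob unless its foot is held. Take each in turn: slide its square foot in at the mouth of the jig, under the yellow lips and home to the back stop, turn the knob clockwise to its stop (yellow end at the white mark), slide it back out and stand it upright on the wood of the green-rimmed tray, inside the rim. Leave the other things on the bench alone.

Things in the scene. Friction and masses are not known exactly. Their poses are not given: they have to be found in the camera images.
- head_a: Polishing head, 74 mm tall, about 0.3 kg, all alike; may be absent. Upwards: square steel foot 44 x 44 x 12 mm, neck of 20 mm diameter to 28 mm, blue wheel of 60 mm diameter to 38 mm (one solid piece), then its black T-knob. Unless the foot is held, all of it spins with the knob. Origin: centre of the foot's underside; z up, x and y square to the foot's sides; standing on the bench, z = 0.
- knob_a (a joint): Turn of head_a's T-knob on the head, rad: grows clockwise seen from above, hard stop (tight) at 2.0, starts at 0.1 to 0.8. Stiff: 0.25 N m; stays where left. Knob: upright bar 38 mm long, 14 mm wide, 42 to 74 mm above the head's underside, centred on its axis, one end yellow, which points along the foot's +x at 0 and at a white mark on the wheel when tight.
- bar_a (a point): Point on the axis of the T-knob of head_a, 62 mm above the underside of the head, at mid-height of the bar to grip. Its x axis runs along the bar's 38 mm length towards the yellow end, y across its 14 mm width, z up.
- head_b: Polishing head, 74 mm tall, about 0.3 kg, all alike; may be absent. Upwards: square steel foot 44 x 44 x 12 mm, neck of 20 mm diameter to 28 mm, blue wheel of 60 mm diameter to 38 mm (one solid piece), then its black T-knob. Unless the foot is held, all of it spins with the knob. Origin: centre of the foot's underside; z up, x and y square to the foot's sides; standing on the bench, z = 0.
- knob_b (a joint): Turn of head_b's T-knob on the head, rad: grows clockwise seen from above, hard stop (tight) at 2.0, starts at 0.1 to 0.8. Stiff: 0.25 N m; stays where left. Knob: upright bar 38 mm long, 14 mm wide, 42 to 74 mm above the head's underside, centred on its axis, one end yellow, which points along the foot's +x at 0 and at a white mark on the wheel when tight.
- bar_b (a point): Point on the axis of the T-knob of head_b, 62 mm above the underside of the head, at mid-height of the bar to grip. Its x axis runs along the bar's 38 mm length towards the yellow end, y across its 14 mm width, z up.
- head_c: Polishing head, 74 mm tall, about 0.3 kg, all alike; may be absent. Upwards: square steel foot 44 x 44 x 12 mm, neck of 20 mm diameter to 28 mm, blue wheel of 60 mm diameter to 38 mm (one solid piece), then its black T-knob. Unless the foot is held, all of it spins with the knob. Origin: centre of the foot's underside; z up, x and y square to the foot's sides; standing on the bench, z = 0.
- knob_c (a joint): Turn of head_c's T-knob on the head, rad: grows clockwise seen from above, hard stop (tight) at 2.0, starts at 0.1 to 0.8. Stiff: 0.25 N m; stays where left. Knob: upright bar 38 mm long, 14 mm wide, 42 to 74 mm above the head's underside, centred on its axis, one end yellow, which points along the foot's +x at 0 and at a white mark on the wheel when tight.
- bar_c (a point): Point on the axis of the T-knob of head_c, 62 mm above the underside of the head, at mid-height of the bar to grip. Its x axis runs along the bar's 38 mm length towards the yellow end, y across its 14 mm width, z up.
- head_d: Polishing head, 74 mm tall, about 0.3 kg, all alike; may be absent. Upwards: square steel foot 44 x 44 x 12 mm, neck of 20 mm diameter to 28 mm, blue wheel of 60 mm diameter to 38 mm (one solid piece), then its black T-knob. Unless the foot is held, all of it spins with the knob. Origin: centre of the foot's underside; z up, x and y square to the foot's sides; standing on the bench, z = 0.
- knob_d (a joint): Turn of head_d's T-knob on the head, rad: grows clockwise seen from above, hard stop (tight) at 2.0, starts at 0.1 to 0.8. Stiff: 0.25 N m; stays where left. Knob: upright bar 38 mm long, 14 mm wide, 42 to 74 mm above the head's underside, centred on its axis, one end yellow, which points along the foot's +x at 0 and at a white mark on the wheel when tight.
- bar_d (a point): Point on the axis of the T-knob of head_d, 62 mm above the underside of the head, at mid-height of the bar to grip. Its x axis runs along the bar's 38 mm length towards the yellow end, y across its 14 mm width, z up.
- jig: Jig fixed to the bench: two grey rails with yellow lips, a back stop, 22 mm high, 78 mm wide; the bench is its floor. Channel 52 mm wide; lips overhang it, leaving a 30 mm slot for the neck, undersides 16 mm and tops 22 mm up. Rails run x = -52 to +26 mm; flared guides 14 mm high widen to a 86 mm mouth at x = -82 mm. Origin: on the bench at the seat; x points in, from mouth to back stop.
- jig_seat (a point): The seat, at bench level: centre of the foot's underside when a head is fully home (2 mm short of touching the back stop). Axes as jig. A foot enters flat on the bench along +x with two of its sides along x, any of the four ways round; a head at x = -125 mm stands clear in front of the mouth.
- tray: Tray fixed to the bench: wooden board 200 mm (x) by 270 mm (y), 12 mm thick, with a green rim 12 mm wide round its edge that rises 10 mm above the wood. Origin: centre of the board's underside, at bench height; the wood's top is 12 mm above it.
- hammer: Hammer lying on the bench beyond the jig, bystander. Origin: its underside or handle line; to be left alone.
- tack_box: Small open cardboard box of tacks, 70 x 50 x 30 mm, bystander. Origin: its underside or handle line; to be left alone.
- polish_tin: Flat round tin, 66 mm diameter, 30 mm high, bystander. Origin: its underside or handle line; to be left alone.
- glue_bottle: Amber bottle, 56 mm diameter, 130 mm tall, bystander. Origin: its underside or handle line; to be left alone.
- screwdriver: Screwdriver lying on the bench, bystander. Origin: its underside or handle line; to be left alone.

How it is judged:
By the outcome, as a careful person would: the job done as asked, in the order asked, and still so for the second after the job is handed in, with the robot touching nothing.
Of head_a, head_b, head_c, head_d only 3 to 4 are there at a start; the rules pass over those that are not, and their reading is None.
At some moment in a run one of head_a, head_b, head_c, head_d may be knocked a few centimetres aside while the robot is not near it.
It also fails if it takes over 210 s, if anything falls off the work surface, if the arm or the gripper's body presses on something with over 40 N, if the wrist force passes 120 N, or if a joint passes its speed limit or range.

### The arm

A 7-joint arm with a two-finger parallel gripper is mounted at the origin on the work surface. World frame = base frame: x ahead of the robot, y to its left, z up, the work surface at z = 0. Lengths are in m, angles in rad, forces in N, time in s.
With the tool pointing down it reaches from about 0.4 to 0.9 m from the base axis. Payload 5.5 kg.
Tool frame: the origin (TCP) lies midway between the tips of the shut fingers; the grasp point (between the pads) lies 19 mm behind it; z points along the fingers, y is the line along which they close (so a half turn about z gives the same grasp; the last joint's range is limited). The gripper opens to 85 mm and grips with 20 to 120 N. Pads are 22 mm wide; open, the fingers measure 114 mm over their backs; the gripper's body (76 mm by 85 mm) begins 54 mm behind the grasp point. The pads swing forward as they close: fully open they stand 13 mm farther back than shut.
Start: joints at [1.416, 0.501, -0.427, 1.55, 0.221, 1.138, -0.21], TCP at [0.264, -0.594, 0.202] pointing down, gripper open.
Joint ranges: [-2.88, 2.88], [-0.31, 2.03], [-1.54, 1.56], [0.2, 2.42], [-1.41, 4.55], [0.19, 2.02], [-2.57, 2.57]. Speed limits (rad/s): [2.57, 2.57, 3.14, 3.14, 3.14, 3.14, 3.14].

### API

Orientations are given as a 3x3 rotation matrix whose columns are the frame's x, y, z axes.
In Python, from workcell import manip gives the robot as it stands. Calls block until the motion is done:
- manip.movep(position, orientation): joint-space move of the TCP to a pose.
- manip.movel(position, frame=None, vel=0.15, guard=None): straight line of the TCP; frame=None keeps the orientation; vel is the mean speed in m/s. With guard (N) it stops when the force on the tool has changed by that much, and returns True; else False.
- manip.move_joints(angles): joint-space move.
- manip.command_gripper(opening, grasp_force=None): finger opening in m; grasp_force is the grip in N (None keeps the last); returns when the fingers have stopped.
- manip.wait(seconds).
- manip.ik(position, orientation): joint angles nearest the present ones, or None.
- manip.sense(): the state.
- manip.grab_frame(name): name is "scene" or "top" or "wrist"; returns a dict with "frame" (400x640x3 uint8, blue, green, red), "camera_matrix" (3x3 intrinsics, pixels), "rvec" (rotation vector, rad) and "tvec" (3), from world to camera coordinates, as OpenCV has them. Camera axes: x right, y down, z forward; pixel columns grow to the right and rows downward; lengths in m; the calibration is good to about 2 mm. The wrist camera is an equidistant fisheye: a pixel r from the principal point sees the ray r / f radians off the axis. A picture is of the moment at which its call begins. There is no depth.
A pose or a line that the arm cannot do raises manip.MotionError and nothing moves.
- manip.hand_in(): hands the job in; it is judged then, once.
The state is a dict: "time_s": time; "joints": joint angles; "dq": joint speeds; "joint_efforts": joint torques, N m; "eef_pos": TCP position; "orientation": TCP orientation; "ft_force": force on the tool from outside, world axes, zero at the start; "moment": the same for the moment, N m; "gripper_width": finger opening in m; "finger_force": force on a finger pad.
Only numpy, scipy, OpenCV 4.12 (cv2) and the standard library are available. Lean on these libraries where they do the work, as an engineer would, in place of code of your own. Each camera call takes 0.05 s, during which the arm holds its last target. There are 200 camera calls.

## Working session

There is one attempt and no reset: what is moved stays moved. The work goes in short steps, each a Python script; the robot and the scene stay as the last script left them, time stands still between calls to the robot, and variables do not carry over. Pictures are saved under pics/ and viewed, at most 14 in all, crops included, and the job is handed in when it is done.

```bash
ls; mkdir -p pics; python3 - <<'E'
from workcell import manip
import cv2
for n in ("top","scene"):
    f=manip.grab_frame(n); cv2.imwrite(f"pics/{n}0.png",f["frame"]); print(n,f["camera_matrix"],f["rvec"],f["tvec"])
s=manip.sense(); print(s["orientation"],s["time_s"])
E
```

```text
pics
top [[392.01335795   0.         322.37938678]
 [  0.         392.01335795 199.51109865]
 [  0.           0.           1.        ]] [ 2.16400777 -2.15245586  0.08642198] [-0.07499039  0.63404664  1.17172094]
scene [[441.70951658   0.         318.64517714]
 [  0.         441.70951658 199.26091494]
 [  0.           0.           1.        ]] [ 1.64649213  1.53328918 -0.83740918] [ 0.04634451 -0.27137408  1.591632  ]
[[ 9.13964806e-01  4.05792872e-01 -6.92090303e-04]
 [ 4.05793459e-01 -9.13963262e-01  1.68035365e-03]
 [ 4.93304217e-05 -1.81662982e-03 -9.99998349e-01]] 0.1
```

View pics/top0.png

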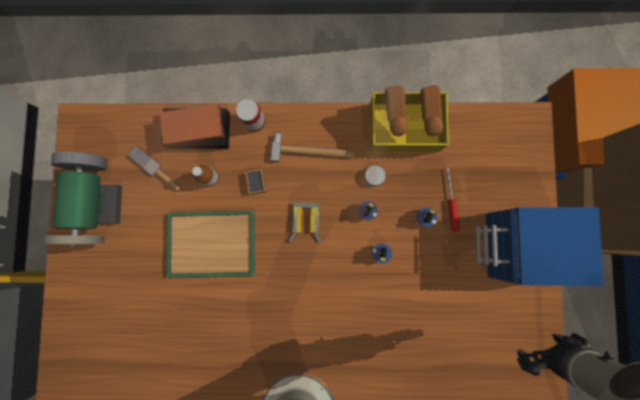

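View pics/scene0.png

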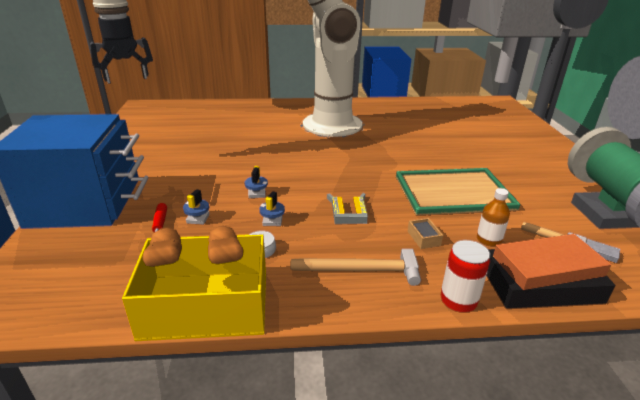

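The top view shows three heads at about (369,211), (427,217) and (382,254), with the jig at (305,222) and its mouth towards the robot. The tray is at (210,244). The scene view confirms it.

```bash
cat > h.py <<'E'
from workcell import manip
import numpy as np, cv2
def rays(f,px,fish=False):
    K=f["camera_matrix"]; px=np.asarray(px,float).reshape(-1,2)
    R,_=cv2.Rodrigues(np.asarray(f["rvec"],float)); t=np.asarray(f["tvec"],float).ravel()
    if fish:
        d=(px-[K[0,2],K[1,2]])/[K[0,0],K[1,1]]; r=np.linalg.norm(d,axis=1,keepdims=True)+1e-12
        c=np.hstack([d/r*np.sin(r),np.cos(r)])
    else: c=np.hstack([(px-[K[0,2],K[1,2]])/[K[0,0],K[1,1]],np.ones((len(px),1))])
    return -R.T@t, c@R
def onplane(f,px,z,fish=False):
    o,d=rays(f,px,fish); return o+d*((z-o[2])/d[:,2:3])
def project(f,P,fish=True):
    K=f["camera_matrix"];R,_=cv2.Rodrigues(np.asarray(f["rvec"],float))
    c=R@np.asarray(P,float)+np.ravel(f["tvec"])
    if fish:
        r=np.hypot(c[0],c[1]); th=np.arctan2(r,c[2]); d=c[:2]/(r+1e-12)*th
    else: d=c[:2]/c[2]
    return d*[K[0,0],K[1,1]]+[K[0,2],K[1,2]]
def mask(img,lo,hi,roi=None):
    m=cv2.inRange(cv2.cvtColor(img,cv2.COLOR_BGR2HSV),lo,hi)
    if roi: k=np.zeros_like(m);x0,x1,y0,y1=roi;k[y0:y1,x0:x1]=1;m*=k
    return m
def blobs(m,amin):
    n,l,s,c=cv2.connectedComponentsWithStats(m)
    return [(c[i],s[i],l==i) for i in range(1,n) if s[i][4]>=amin]
def rot(yaw): # tool y axis (closing line) = bar's y when yaw = bar yaw; tool down
    c,s=np.cos(yaw),np.sin(yaw)
    return np.array([[c,s,0],[s,-c,0],[0,0,-1.]])
E
python3 - <<'E'
from h import *
f=manip.grab_frame("top"); g=f["frame"]
for nm,lo,hi,z,roi,a in [("blue",(100,90,30),(125,255,255),.034,(340,460,190,280),15),("yel",(22,110,80),(34,255,255),.022,(280,330,195,250),8),("green",(65,60,30),(90,255,255),.022,(150,265,200,290),100)]:
    for c,s,m in blobs(mask(g,lo,hi,roi),a):
        ys,xs=np.nonzero(m); r=cv2.minAreaRect(np.c_[xs,ys].astype(np.float32))
        print(nm,s,onplane(f,c,z).round(3)[0],onplane(f,cv2.boxPoints(r),z)[:,:2].round(3).tolist())
f=manip.grab_frame("wrist");print(f["camera_matrix"],f["rvec"],f["tvec"]); o,_=rays(f,[[0,0]],1); print(o, manip.sense()["eef_pos"])
E
```

```text
blue [366 207  10  12  32] [ 0.594 -0.22   0.034] [[0.581, -0.205], [0.613, -0.228], [0.606, -0.238], [0.574, -0.215]]
blue [418 209  14  17 106] [ 0.58  -0.378  0.034] [[0.6, -0.357], [0.609, -0.389], [0.56, -0.401], [0.551, -0.369]]
blue [376 245  15  15  78] [ 0.481 -0.26   0.034] [[0.489, -0.233], [0.507, -0.251], [0.473, -0.285], [0.455, -0.267]]
blue [374 253   5   8  24] [ 0.464 -0.234  0.034] [[0.469, -0.226], [0.474, -0.237], [0.456, -0.246], [0.451, -0.235]]
yel [293 207   9  25 117] [0.579 0.003 0.022] [[0.612, 0.019], [0.612, -0.005], [0.538, -0.006], [0.538, 0.018]]
yel [310 207   8  26 116] [ 0.576 -0.042  0.022] [[0.537, -0.028], [0.613, -0.037], [0.611, -0.056], [0.535, -0.046]]
green [167 212  86  65 382] [0.482 0.27  0.022] [[0.59, 0.415], [0.596, 0.146], [0.405, 0.138], [0.398, 0.403]]
[[309.70691629   0.         319.85087921]
 [  0.         309.70691629 200.97718217]
 [  0.           0.           1.        ]] [-2.44124593  1.587846    0.21232316] [-0.64954731 -0.03457222  0.37635837]
[ 0.32299894 -0.56753983  0.37191772] [ 0.26352975 -0.59367775  0.20103447]
```

```bash
cat >> h.py <<'E'
def look(x,y,ztcp,yaw=0.):
    """put the wrist camera over (x,y) and grab"""
    R=rot(yaw); p=np.array([x,y,ztcp])-0.065*R[:,0]; manip.movep(p,R); manip.wait(.3)
    return manip.grab_frame("wrist")
E
python3 - <<'E'
from h import *
P=[(.58,-.378,.13),(.475,-.25,.13),(.594,-.22,.13),(.55,-.02,.13)]
rows=[]
for i,(x,y,z) in enumerate(P):
    f=look(x,y,z,.0); np.save(f"pics/f{i}.npy",f,allow_pickle=True)
    u=project(f,(x,y,.05)).round().astype(int); print(i,u,manip.sense()["joints"][6],manip.sense()["time_s"])
    k=80; c=cv2.copyMakeBorder(f["frame"],k,k,k,k,0)[u[1]:u[1]+2*k,u[0]:u[0]+2*k]
    rows.append(cv2.resize(c,(300,300),interpolation=cv2.INTER_CUBIC))
cv2.imwrite("pics/q.png",np.vstack([np.hstack(rows[:2]),np.hstack(rows[2:])]))
E
```

```text
0 [317 118] -1.1735816653353663 1.8333
1 [318 120] -1.2425711847346528 2.8833
2 [317 118] -1.4403921341910841 3.7917
3 [317 120] -1.7928408572327603 4.975
```

View pics/q.png

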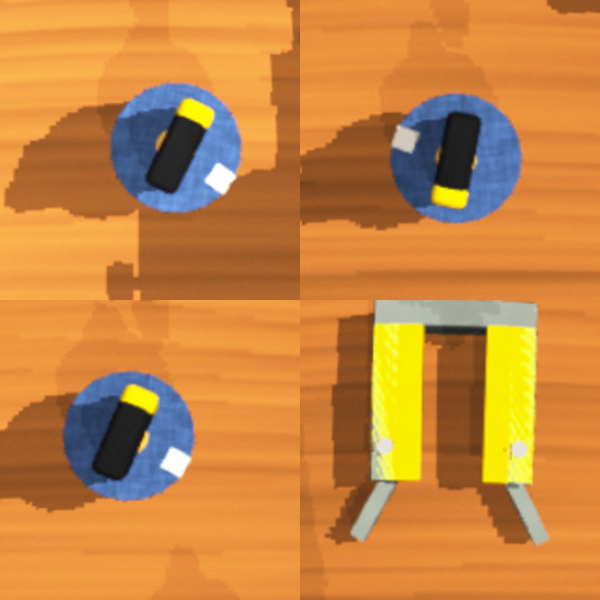

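The four crops show the heads (blue wheel, black bar with yellow end, white mark) and the jig with its mouth towards the robot. All four are clear.

```bash
cat >> h.py <<'E'
def near(f,xy,rad,z=.05):
    m=np.zeros(f["frame"].shape[:2],np.uint8); u=project(f,(*xy,z)); v=project(f,(xy[0]+rad,xy[1],z))
    cv2.circle(m,tuple(int(round(a)) for a in u),int(np.hypot(*(v-u))),255,-1); return m
def wrap(a,p=2*np.pi): return (a+p/2)%p-p/2
def head(f,xy,rad=.06,dz=0.):
    """returns wheel centre, bar centre, bar yaw (to yellow end), mark yaw, q"""
    g=f["frame"]; n=near(f,xy,rad,.038+dz)
    b=max(blobs(mask(g,(95,60,40),(125,255,255))&n,60),key=lambda t:t[1][4])[2]
    ys,xs=np.nonzero(b); w=onplane(f,np.c_[xs,ys],.038+dz,1)[:,:2].astype(np.float32)
    hull=cv2.convexHull(w)
    (cx,cy),d,_=cv2.fitEllipse(hull); cen=np.array([cx,cy])
    n=near(f,cen,.034,.038+dz)
    yl=mask(g,(20,120,90),(36,255,255))&n; bk=mask(g,(0,0,0),(180,255,45))&n
    ybl=max(blobs(yl,8),key=lambda t:t[1][4])[2]; kb=max(blobs(bk,30),key=lambda t:t[1][4])[2]
    T=lambda m,z: onplane(f,np.argwhere(m)[:,::-1],z+dz,1)[:,:2].astype(np.float32)
    Y,B=T(ybl,.074),T(kb,.074)
    (bx,by),(w1,h1),a=cv2.minAreaRect(np.vstack([Y,B]))
    a=np.radians(a if w1>h1 else a+90); y=Y.mean(0)-B.mean(0); yaw=np.arctan2(y[1],y[0])
    yaw=a+np.pi*np.round((yaw-a)/np.pi)
    wt=mask(g,(0,0,110),(180,60,255))&n
    M=max(blobs(wt,6),key=lambda t:t[1][4])[2]; M=T(M,.038).mean(0)-cen; mu=np.arctan2(M[1],M[0])
    return dict(cen=cen.round(4),d=np.round(d,4),bar=np.round([bx,by,w1,h1],4),yaw=round(float(wrap(yaw)),3),mu=round(float(mu),3),q=round(float((mu+2-yaw)%(2*np.pi)),3),my=round(float(np.arctan2(y[1],y[0])),3),mr=round(float(np.hypot(*M)),4))
E
python3 - <<'E'
from h import *
for i,c in enumerate([(.58,-.378),(.475,-.25),(.594,-.22)]):
    f=np.load(f"pics/f{i}.npy",allow_pickle=True).item(); print(head(f,c))
f=np.load("pics/f3.npy",allow_pickle=True).item()
for c,s,m in blobs(mask(f["frame"],(22,120,90),(36,255,255))&near(f,(.57,-.02),.09,.022),100):
    p=onplane(f,np.argwhere(m)[:,::-1],.022,1)[:,:2].astype(np.float32); r=cv2.minAreaRect(p); print(r,cv2.boxPoints(r).round(4).tolist())
E
```

```text
{'cen': array([ 0.5819, -0.389 ]), 'd': array([0.0578, 0.0581]), 'bar': array([ 0.5824, -0.3891,  0.0136,  0.0369]), 'yaw': -0.454, 'mu': -2.179, 'q': 0.276, 'my': -0.466, 'mr': 0.0243}
{'cen': array([ 0.4715, -0.2522]), 'd': array([0.0578, 0.058 ]), 'bar': array([ 0.4711, -0.2522,  0.014 ,  0.0367]), 'yaw': 2.939, 'mu': 1.197, 'q': 0.258, 'my': 2.961, 'mr': 0.0242}
{'cen': array([ 0.601 , -0.2094]), 'd': array([0.0578, 0.058 ]), 'bar': array([ 0.6013, -0.2098,  0.0143,  0.0374]), 'yaw': -0.447, 'mu': -2.088, 'q': 0.359, 'my': -0.424, 'mr': 0.0245}
((0.5738415122032166, 0.005927872844040394), (0.024681007489562035, 0.07699577510356903), 88.24330139160156) [[0.5350000262260437, -0.005200000014156103], [0.6118999719619751, -0.007600000128149986], [0.6126999855041504, 0.017100000753998756], [0.5357000231742859, 0.01940000057220459]]
((0.5721370577812195, -0.04768243432044983), (0.024057529866695404, 0.07651320844888687), 88.33981323242188) [[0.5335000157356262, -0.05860000103712082], [0.6100000143051147, -0.06080000102519989], [0.6107000112533569, -0.03680000081658363], [0.5342000126838684, -0.03460000082850456]]
```

```bash
python3 - <<'E'
from h import *
for y in np.arange(-3.4,3.5,.4):
    q=manip.ik([.586,-.0213,.045],rot(y)); q2=manip.ik([.586,-.0213,.135],rot(y));print(round(y,2),None if q is None else np.round(q,2), q2 is not None)
E
```

```text
-3.4 [ 0.73  0.83 -1.05  1.81  0.85  1.02  0.65] True
-3.0 [ 0.84  1.04 -1.31  1.81  1.09  1.22  0.9 ] True
-2.6 [ 0.84  1.04 -1.31  1.81  1.09  1.22  1.3 ] True
-2.2 [ 0.84  1.04 -1.31  1.81  1.09  1.22  1.7 ] True
-1.8 [-0.86  1.1   1.35  1.87 -1.17  1.25 -2.48] True
-1.4 [-0.48  0.63  0.62  1.86 -0.5   0.81 -2.57] True
-1.0 [-0.02  0.55  0.01  1.84 -0.01  0.75 -2.57] True
-0.6 [ 0.3   0.59 -0.41  1.83  0.31  0.79 -2.44] True
-0.2 [ 0.35  0.6  -0.48  1.83  0.37  0.8  -2.08] True
0.2 [ 0.4   0.62 -0.54  1.82  0.42  0.82 -1.72] True
0.6 [ 0.45  0.63 -0.61  1.82  0.48  0.83 -1.37] True
1.0 [ 0.5   0.65 -0.67  1.82  0.53  0.85 -1.01] True
1.4 [ 0.55  0.68 -0.75  1.82  0.6   0.88 -0.66] True
1.8 [ 0.6   0.72 -0.84  1.82  0.66  0.91 -0.31] True
2.2 [ 0.65  0.75 -0.91  1.82  0.73  0.95  0.04] True
2.6 [ 0.7   0.8  -0.99  1.82  0.8   0.99  0.4 ] True
3.0 [ 0.74  0.85 -1.07  1.81  0.87  1.03  0.75] True
3.4 [ 0.84  1.04 -1.31  1.81  1.09  1.22  1.02] True
```

```bash
cat >> h.py <<'E'
JY=-.030; SEAT=np.array([.586,-.0213]); JX=np.array([np.cos(JY),np.sin(JY)])
def st(tag=""):
    s=manip.sense(); print(tag,"t",round(s["time_s"],1),"p",np.round(s["eef_pos"],4),"yaw",round(tyaw(s),3),"F",np.round(s["ft_force"],1),"M",np.round(s["moment"],2),"w",round(s["gripper_width"],4)); return s
def tyaw(s): R=s["orientation"]; return float(np.arctan2(R[1][0],R[0][0]))
def grip(xy,dz=0.,force=60,want=2.7,dxy=None):
    f=look(*xy,.13+dz,0.); h=head(f,xy,dz=dz); print(h)
    g=h["yaw"]+np.pi*np.round((want-h["yaw"])/np.pi); c=(h["cen"]+h["bar"][:2])/2
    manip.command_gripper(.05); manip.movep([*c,.14+dz],rot(g)); manip.movel([*c,.045+dz],vel=.12)
    manip.command_gripper(0.0,force); s=st("gripped"); assert s["gripper_width"]>.008
    return h,g,c
def insert(h,g,c):
    d=wrap(JY-(h["mu"]+2),np.pi/2); print("delta",d)
    manip.movel([*c,.14],vel=.12)
    p=SEAT-.125*JX; manip.movep([*p,.14],rot(g+d)); manip.movel([*p,.046],vel=.1,guard=15); st("front")
    hit=manip.movel([*(SEAT+.006*JX),.046],vel=.06,guard=12); s=st(f"in {hit}")
    print("seat frame",(np.array(s["eef_pos"][:2])-SEAT)@np.array([JX,[-JX[1],JX[0]]]).T)
E
python3 - <<'E'
from h import *
h,g,c=grip((.601,-.2094)); insert(h,g,c)
f=manip.grab_frame("wrist"); cv2.imwrite("pics/in1.png",f["frame"])
E
```

```text
{'cen': array([ 0.6011, -0.2093]), 'd': array([0.0578, 0.0578]), 'bar': array([ 0.6015, -0.2091,  0.0136,  0.0374]), 'yaw': -0.454, 'mu': -2.095, 'q': 0.359, 'my': -0.435, 'mr': 0.0244}
gripped t 10.1 p [ 0.6013 -0.2093  0.0451] yaw 2.688 F [ 1.  -0.7 -0.9] M [ 0.02  0.03 -0.02] w -0.0002Traceback (most recent call last):
  File "<stdin>", line 2, in <module>
  File "h.py", line 64, in grip
    manip.command_gripper(0.0,force); s=st("gripped"); assert s["gripper_width"]>.008
                                                              ^^^^^^^^^^^^^^^^^^^^^^^
AssertionError
```

```bash
python3 - <<'E'
from h import *
s=st(); print(s["finger_force"])
f=manip.grab_frame("wrist"); g=manip.grab_frame("scene")
cv2.imwrite("pics/x1.png",np.vstack([f["frame"][:,120:520],cv2.resize(g["frame"][140:240,200:400],(400,200))]))
E
```

```text
t 10.1 p [ 0.6013 -0.2093  0.0451] yaw 2.688 F [ 1.  -0.7 -0.9] M [ 0.02  0.03 -0.02] w -0.0002
0.0
```

View pics/x1.png

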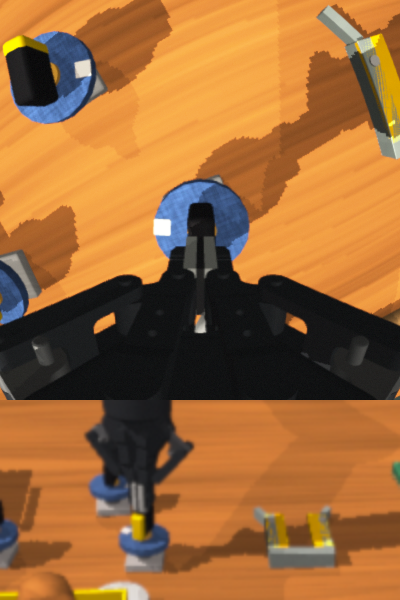

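The wrist view shows the shut fingers near the bar at (200,240), and the scene view shows them at the head. The width reads 0, so I'll open and check the widths.

```bash
python3 - <<'E'
from h import *
def r(t): s=manip.sense(); print(t,s["time_s"],s["gripper_width"],s["finger_force"])
manip.command_gripper(.05); r("open"); f1=manip.grab_frame("wrist")["frame"]
manip.movel([.6013,-.2093,.14]); f2=manip.grab_frame("wrist"); 
print(head(f2,(.601,-.209)) if 0 else "")
cv2.imwrite("pics/x2.png",np.hstack([f1[:,140:500],f2["frame"][:,140:500]]))
E
```

```text
open 10.7 0.05019947187284878 0.0
```

View pics/x2.png

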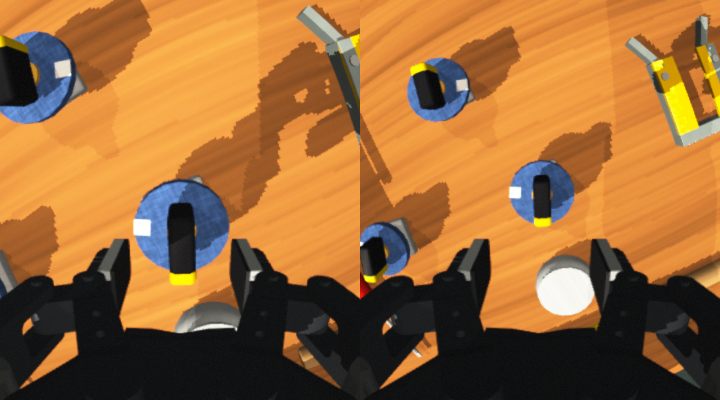

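The frames show the bar with its black end towards the camera and the open fingers straddling further down the image. I'll project the TCP to check where it really lies.

```bash
python3 - <<'E'
from h import *
manip.command_gripper(0); f=manip.grab_frame("wrist"); s=st()
p=np.array(s["eef_pos"]); R=np.array(s["orientation"])
for d in (0,.019,.05): print(d,project(f,p-R[:,2]*d))
print("cam",rays(f,[[0,0]],1)[0],"axis",rays(f,f["camera_matrix"][:2,2][None],1)[1])
print(head(f,(.6013,-.2093)))
g=manip.grab_frame("scene"); print(project(g,p,False))
u=project(g,p,False).astype(int)
cv2.imwrite("pics/x3.png",np.hstack([f["frame"][:,140:500],cv2.resize(g["frame"][u[1]-50:u[1]+50,u[0]-55:u[0]+55],(440,400))]))
E
```

```text
t 12.2 p [ 0.6014 -0.2093  0.14  ] yaw 2.688 F [-0.3 -0.8  0.3] M [ 0.08 -0.04  0.  ] w 0.0
0 [321.67809524 234.17728654]
0.019 [321.82928211 247.05519412]
0.05 [322.15164837 275.00235437]
cam [ 0.54111258 -0.18082237  0.31095202] axis [[ 0.23426836 -0.11570509 -0.96526197]]
{'cen': array([ 0.6001, -0.209 ]), 'd': array([0.0579, 0.0585]), 'bar': array([ 0.5985, -0.2077,  0.0137,  0.0419]), 'yaw': -0.454, 'mu': -2.049, 'q': 0.405, 'my': -0.446, 'mr': 0.0243}
[268.72311733 168.95215177]
```

View pics/x3.png

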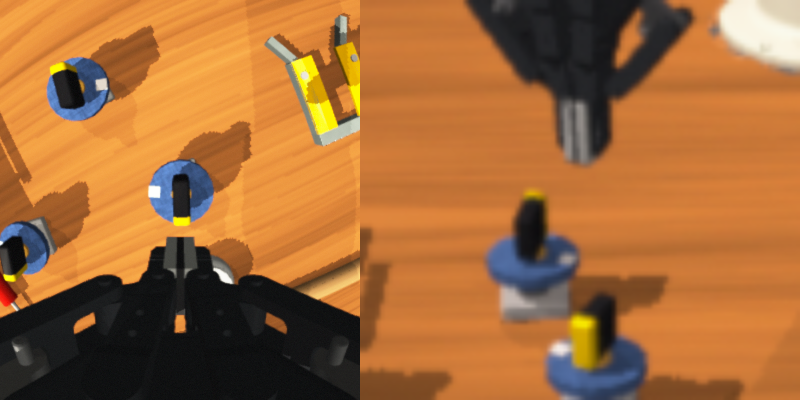

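The fingertip projects correctly in the wrist view. In the scene view it appears about 9 px higher than projected, so I'll cross-check the cameras.

```bash
python3 - <<'E'
from h import *
g=manip.grab_frame("scene"); t=manip.grab_frame("top")
print("A wheel scene pred",project(g,(.6005,-.209,.033),False),"top pred",project(t,(.6005,-.209,.036),False), "jig pred", project(g,(.573,-.0209,.022),False),project(t,(.573,-.0209,.022),False))
for c,s,m in blobs(mask(g["frame"],(95,60,40),(125,255,255),(180,300,160,230)),30): print("scene",c,s)
for c,s,m in blobs(mask(g["frame"],(22,110,80),(36,255,255),(325,375,185,225)),15): print("sc jig",c,s)
for c,s,m in blobs(mask(t["frame"],(95,60,30),(125,255,255),(340,460,190,280)),20): print("top",c,s)
p=manip.sense()["eef_pos"]; print("tcp top pred",project(t,p,False),"scene",project(g,p,False))
u=project(t,p,False).astype(int); 
cv2.imwrite("pics/x4.png",np.hstack([cv2.resize(t["frame"][u[1]-50:u[1]+50,u[0]-50:u[0]+50],(400,400)),cv2.resize(g["frame"][130:230,215:315],(400,400))]))
print(u)
E
```

```text
A wheel scene pred [270.83130264 208.67056101] top pred [367.43254626 210.65319429] jig pred [347.52441312 204.03555238] [305.8704741  219.59806576]
scene [254.96276596 183.78723404] [245 177  22  14 188]
scene [196.38495575 208.90265487] [183 200  26  16 226]
scene [272.46511628 211.08372093] [260 203  24  15 215]
sc jig [339.62337662 206.38961039] [334 197  10  17  77]
sc jig [359.13114754 206.12295082] [354 197  13  17 122]
top [368.03846154 216.76923077] [364 215   8   4  26]
top [377.89655172 252.3908046 ] [373 245  11  18  87]
tcp top pred [370.99823935 207.58690464] scene [268.7053988  168.92340884]
[370 207]
```

View pics/x4.png

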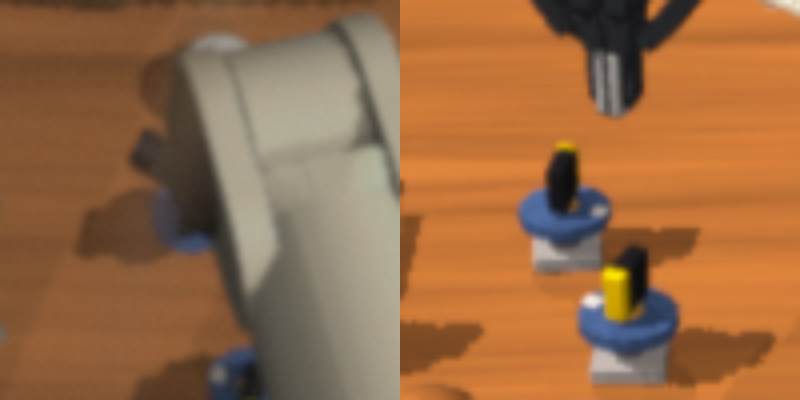

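```bash
python3 - <<'E'
from h import *
g=manip.grab_frame("scene"); w=manip.grab_frame("wrist"); s=manip.sense(); p=np.array(s["eef_pos"]);R=np.array(s["orientation"])
def tri(a,da,b,db):
    A=np.array([da,-db]).T; k=np.linalg.lstsq(A,b-a,rcond=None)[0]; return a+k[0]*da,b+k[1]*db
for r in (158,156):
    o1,d1=rays(w,[[320,237]],1); o2,d2=rays(g,[[267.5,r]])
    P,Q=tri(o1,d1[0],o2,d2[0]); print(r,P.round(4),Q.round(4),"in tool",(R.T@((P+Q)/2-p)).round(4))
for z in (.14,.15,.16,.17,.18): print(z,project(g,[p[0],p[1],z],False).round(1),project(w,[p[0],p[1],z]).round(1))
# scene bottom-most grey pad pixels
sub=g["frame"][145:165,258:278]; print(cv2.cvtColor(sub,cv2.COLOR_BGR2GRAY)[:,::2])
# elevation in tool: finger column in wrist
print(cv2.cvtColor(w["frame"],cv2.COLOR_BGR2GRAY)[225:262:2,304:338:3])
E
```

```text
158 [ 0.5943 -0.207   0.1631] [ 0.5941 -0.2111  0.1638] in tool [ 0.0065 -0.0029 -0.0234]
156 [ 0.5928 -0.2062  0.1673] [ 0.5926 -0.2109  0.168 ] in tool [ 0.0081 -0.0031 -0.0276]
0.14 [268.7 168.9] [321.7 234. ]
0.15 [268.5 165. ] [321.8 240.5]
0.16 [268.3 161. ] [321.9 247.6]
0.17 [268.1 156.9] [322.  255.7]
0.18 [267.9 152.8] [322.1 264.6]
[[138 135  62 131  82 142  48  24  29 127]
 [141 137  64 134  74 142  46  25  31 129]
 [137 134  65 133  76 143  51  26  30 127]
 [134 133  70 135  81 142  51  31  28 125]
 [135 133  72 133  81 143  52  33  29 122]
 [136 135  72 133  80 142  55  38  27 121]
 [133 133  78 134  81 139  57  44  24 122]
 [137 137  78 134  86 138  59  38  28 123]
 [135 134  84 133  87 139  63  41  36 124]
 [135 135 108 134  87 138  64  33  55 129]
 [136 136 130 138  87 138  68  30  91 132]
 [132 132 133 143  87 135  75  50 120 132]
 [133 133 133 135  89 132  89  92 132 134]
 [133 134 135 122  90 123 104 128 135 137]
 [137 138 138 136 119 116 121 137 138 139]
 [135 135 135 135 134 133 135 137 137 138]
 [136 135 136 135 135 137 135 137 137 137]
 [138 138 138 136 136 13
[... 375 characters left out ...]
171 179 181 180 184 183 182 181 179]
 [167  99  84  85  77  48  52  86  87  88 148 176]
 [170  80  73  72  60  16  23  74  72  73 141 176]
 [182  79  72  71  59  13  20  72  72  71 129 177]
 [184  72  73  73  58  15  14  72  72  71 117 173]
 [170  73  72  72  59  14  14  71  70  72 101 160]
 [ 37  73  72  72  58  14  17  72  72  72  65  26]
 [ 31  74  75  73  58  17  16  72  72  71  65  19]
 [ 37  71  70  73  53  12  20  70  73  73  69  14]
 [ 43  72  71  71  46  15  16  68  71  73  73  20]
 [ 49  71  71  72  47  14  14  68  71  74  72  24]
 [ 48  70  71  73  47  13  16  68  73  72  73  28]
 [ 60  70  72  71  47  14  14  68  71  71  71  33]
 [ 63  71  70  71  45  12  16  67  71  73  72  33]]
```

The crops show the shut tips near row 158 in the scene view against a predicted 169. Together with the wrist view, that puts the tips about 25 mm behind the reported TCP. I'll touch bare bench to measure it.

```bash
python3 - <<'E'
from h import *
manip.movep([.47,-.12,.08],rot(2.7)); manip.movel([.47,-.12,.035],vel=.1)
try: print(manip.movel([.47,-.12,-.04],vel=.025,guard=6))
except manip.MotionError as e: print(e)
st("touch"); manip.movel([.47,-.12,.08],vel=.1); st()
E
```

```text
True
touch t 16.0 p [ 0.47   -0.12   -0.0295] yaw 2.7 F [-0.9 -0.2  7.6] M [-0.07  0.21 -0.  ] w 0.0001
 t 17.2 p [ 0.4695 -0.12    0.0794] yaw 2.7 F [-0.3 -0.3  1.3] M [ 0.02 -0.06 -0.06] w 0.0001
```

```bash
sed -i 's/^def st(/ZO=-.0295\ndef st(/; s/manip.movel(\[\*c,.045+dz\],vel=.12)/manip.movel([*c,.06+dz],vel=.12); print("guard",manip.movel([*c,.044+ZO+dz],vel=.06,guard=10))/; s/\.046/.045+ZO/g' h.py; grep -n ZO h.py
python3 - <<'E'
from h import *
h,g,c=grip((.601,-.2094)); 
manip.movel([*c,.05],vel=.08); s=st("lift")
f=manip.grab_frame("wrist"); sc=manip.grab_frame("scene")["frame"][140:240,200:400]
cv2.imwrite("pics/g1.png",np.vstack([f["frame"][:,120:520],cv2.resize(sc,(400,200))]))
E
```

```text
57:ZO=-.0295
64:    manip.command_gripper(.05); manip.movep([*c,.14+dz],rot(g)); manip.movel([*c,.06+dz],vel=.12); print("guard",manip.movel([*c,.044+ZO+dz],vel=.06,guard=10))
70:    p=SEAT-.125*JX; manip.movep([*p,.14],rot(g+d)); manip.movel([*p,.045+ZO],vel=.1,guard=15); st("front")
71:    hit=manip.movel([*(SEAT+.006*JX),.045+ZO],vel=.06,guard=12); s=st(f"in {hit}")
{'cen': array([ 0.6012, -0.2093]), 'd': array([0.0575, 0.0579]), 'bar': array([ 0.6015, -0.2092,  0.0136,  0.0373]), 'yaw': -0.446, 'mu': -2.086, 'q': 0.36, 'my': -0.433, 'mr': 0.0247}
guard False
gripped t 24.2 p [ 0.6016 -0.2093  0.0149] yaw 2.696 F [0.2 0.1 1.2] M [-0.05 -0.02 -0.04] w 0.0132
lift t 24.8 p [ 0.6014 -0.2096  0.0503] yaw 2.695 F [-0.7  0.1 -2.4] M [0.06 0.05 0.01] w 0.0131
```

View pics/g1.png

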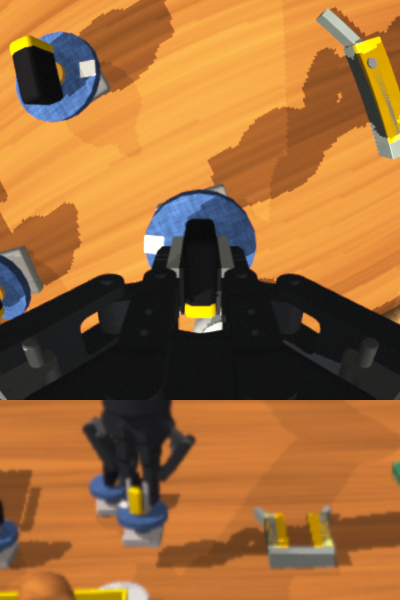

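Gripped and lifted: the bar sits between the pads at (200,265) and the head hangs upright. Next comes the insertion.

```bash
python3 - <<'E'
from h import *
h=dict(mu=-2.088); g=2.695; c=(.6014,-.2094)
insert(h,g,c)
f=manip.grab_frame("wrist"); sc=manip.grab_frame("scene")["frame"][140:240,240:440]
cv2.imwrite("pics/in1.png",np.vstack([f["frame"][:,120:520],cv2.resize(sc,(400,200))]))
E
```

```text
delta 0.05800000000000005
front t 28.1 p [ 0.4617 -0.0176  0.016 ] yaw 2.753 F [-0.3 -0.6 -2.6] M [-0.02 -0.05  0.05] w 0.0127
in False t 30.4 p [ 0.5894 -0.0214  0.0151] yaw 2.754 F [-5.9 -1.   1.8] M [-0.01  1.47  0.01] w 0.0131
seat frame [ 3.35946469e-03 -2.37339171e-05]
```

View pics/in1.png

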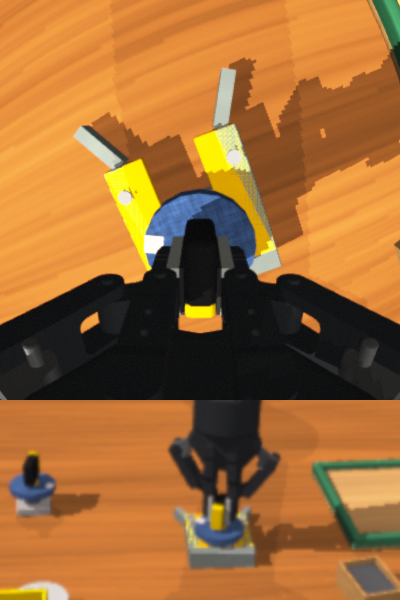

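The head is fully in, with the wheel over the lips. It's pressed against the back stop at 6 N. Next I turn the knob.

```bash
cat >> h.py <<'E'
def turn(maxa,lim=.7,step=.08):
    s=manip.sense(); p=SEAT+.001*JX; z=s["eef_pos"][2]; y0=tyaw(s)%(2*np.pi)-(0 if tyaw(s)%(2*np.pi)<4.5 else 2*np.pi); log=[]; a=0
    while a<maxa:
        a+=step; manip.movep([*p,z],rot(y0-a)); s=manip.sense(); log.append((round(a,2),round(s["moment"][2],2)))
        if abs(s["moment"][2])>lim: break
    print(log); st("turned"); return a,y0
E
python3 - <<'E'
from h import *
turn(2.05)
E
```

```text
[(0.08, np.float64(-0.0)), (0.16, np.float64(0.06)), (0.24, np.float64(0.07)), (0.32, np.float64(0.08)), (0.4, np.float64(0.07)), (0.48, np.float64(0.02)), (0.56, np.float64(0.02)), (0.64, np.float64(0.04)), (0.72, np.float64(0.01)), (0.8, np.float64(0.02)), (0.88, np.float64(0.03)), (0.96, np.float64(0.01)), (1.04, np.float64(0.06)), (1.12, np.float64(0.0)), (1.2, np.float64(-0.0)), (1.28, np.float64(0.04)), (1.36, np.float64(0.04)), (1.44, np.float64(-0.01)), (1.52, np.float64(0.03)), (1.6, np.float64(0.06)), (1.68, np.float64(0.08)), (1.76, np.float64(0.03)), (1.84, np.float64(-0.02)), (1.92, np.float64(0.67)), (2.0, np.float64(1.74))]
turned t 36.8 p [ 0.5855 -0.0201  0.015 ] yaw 0.765 F [-6.4  1.4  3.8] M [0.52 1.45 1.74] w 0.013
```

```bash
cat >> h.py <<'E'
def check(y,up=.13):
    """square the foot (tool yaw y), let go, look from above the jig"""
    s=manip.sense(); p=s["eef_pos"]; manip.movep([*(SEAT+.0005*JX),p[2]],rot(y)); st("squared")
    manip.command_gripper(.045); manip.movel([p[0],p[1],.12],vel=.15)
    f=look(*SEAT,.13,y); h=head(f,SEAT); print(h,"foot err",wrap(h["mu"]+2-JY,np.pi/2)); return h
E
python3 - <<'E'
from h import *
check(1.113-.02)
E
```

```text
squared t 37.1 p [ 0.5873 -0.0218  0.015 ] yaw 1.09 F [ 1.   0.3 -2.9] M [-0.01 -0.02  0.01] w 0.0134
{'cen': array([ 0.5863, -0.0227]), 'd': array([0.0575, 0.0586]), 'bar': array([ 0.5826, -0.0089,  0.0405,  0.0369]), 'yaw': 0.949, 'mu': -0.006, 'q': 1.045, 'my': 1.747, 'mr': 0.0289} foot err 0.45320367320510346
```

```bash
python3 - <<'E'
s=open("h.py").read()
s=s.replace('n=near(f,cen,.034,.038+dz)','n=near(f,cen,.0305,.038+dz); nb=near(f,cen,.023,.074+dz)')
s=s.replace('(36,255,255))&n; bk','(36,255,255))&nb; bk').replace('(180,255,45))&n','(180,255,45))&nb')
open("h.py","w").write(s)
E
python3 - <<'E'
from h import *
f=manip.grab_frame("wrist"); print(head(f,SEAT))
u=project(f,(*SEAT,.05)).astype(int); cv2.imwrite("pics/j1.png",cv2.resize(f["frame"][max(u[1]-60,0):u[1]+60,u[0]-60:u[0]+60],(480,480)))
E
```

```text
{'cen': array([ 0.5863, -0.0226]), 'd': array([0.0571, 0.0586]), 'bar': array([ 0.5863, -0.0227,  0.0367,  0.0139]), 'yaw': -2.049, 'mu': -2.052, 'q': 1.997, 'my': -2.044, 'mr': 0.0258}
```

View pics/j1.png

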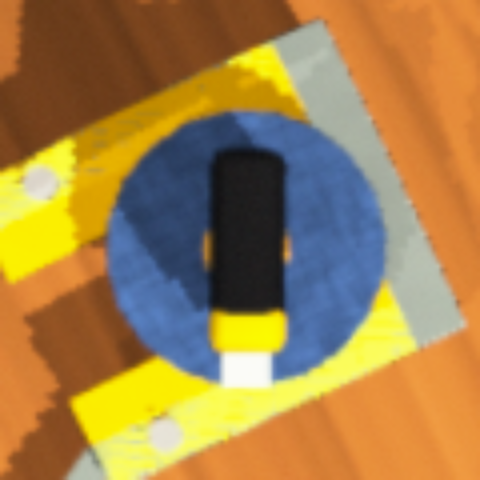

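The yellow end points straight at the white mark and q measures 1.997, so this knob is tight. Now I slide it out and place it, then do the next head.

```bash
cat >> h.py <<'E'
def regrip_place(h,want,spot):
    g=h["yaw"]+np.pi*np.round((want-h["yaw"])/np.pi); c=(h["cen"]+h["bar"][:2])/2
    manip.movep([*c,.12],rot(g)); manip.movel([*c,.06],vel=.15); manip.movel([*c,.044+ZO],vel=.06,guard=10)
    manip.command_gripper(0,60); s=st("regrip"); assert s["gripper_width"]>.008
    p=SEAT-.125*JX; print("out guard",manip.movel([*p,.045+ZO],vel=.08,guard=15))
    s=st("out"); assert np.hypot(*(s["eef_pos"][:2]-p))<.01
    manip.movel([*p,.13],vel=.2); manip.movep([*spot,.13],rot(g)); manip.movel([*spot,.07],vel=.15)
    print("down",manip.movel([*spot,.044+ZO+.0125],vel=.04,guard=6)); st("placed")
    manip.command_gripper(.045); manip.movel([*spot,.13],vel=.2)
def work(xy):
    h,g,c=grip(xy); insert(h,g,c); s=manip.sense()
    i=(np.array(s["eef_pos"][:2])-SEAT)@JX; assert i>-.003,i
    y=tyaw(s)%(2*np.pi); a,y0=turn(2.3-h["q"]+.1)
    return check(y0-(2.0-h["q"])-.02)
E
python3 - <<'E'
from h import *
f=manip.grab_frame("wrist"); h=head(f,SEAT)
regrip_place(h,1.1,(.54,.275))
h=work((.4715,-.2522)); np.save("pics/h.npy",h,allow_pickle=True)
E
```

```text
regrip t 41.4 p [ 0.5867 -0.0228  0.015 ] yaw 1.095 F [0.4 0.  2.3] M [-0.07 -0.04  0.03] w 0.0133
out guard False
out t 43.2 p [ 0.4613 -0.0175  0.0154] yaw 1.095 F [ 0.3 -0.1 -2.6] M [ 0.02 -0.   -0.  ] w 0.0135
down True
placed t 46.6 p [0.5396 0.2748 0.027 ] yaw 1.095 F [-0.9 -1.   6.3] M [-0.07  0.09 -0.03] w 0.0132
{'cen': array([ 0.4506, -0.2571]), 'd': array([0.0576, 0.0579]), 'bar': array([ 0.4502, -0.2571,  0.0141,  0.0369]), 'yaw': 2.938, 'mu': 1.213, 'q': 0.274, 'my': 2.967, 'mr': 0.0241}
guard False
gripped t 54.6 p [ 0.4506 -0.2571  0.0148] yaw 2.938 F [-0.4  0.3  0.3] M [ 0.04 -0.02  0.02] w 0.0128
delta -0.10140734641020677
front t 58.2 p [ 0.4617 -0.0176  0.016 ] yaw 2.837 F [ 0.5 -0.7 -3.4] M [-0.04  0.02 -0.02] w 0.0131
in False t 60.5 p [ 0.589  -0.0214  0.0151] yaw 2.837 F [-6.1 -0.2  0.6] M [0.07 1.63 0.06] w 0.0132
seat frame [ 2.98184932e-03 -4.19559226e-05]
[(0.08, np.float64(-0.04)), (0.16, np.float64(0.07)), (0.24, np.float64(0.1)), (0.32, np.float64(0.08)), (0.4, np.float64(0.06)), (0.48, np.float64(0.08)), (0.56, np.float64(0.08)), (0.64, np.float64(0.08)
[... 181 characters left out ...]
 (1.28, np.float64(0.03)), (1.36, np.float64(0.01)), (1.44, np.float64(0.08)), (1.52, np.float64(0.02)), (1.6, np.float64(0.05)), (1.68, np.float64(0.01)), (1.76, np.float64(0.03)), (1.84, np.float64(0.02)), (1.92, np.float64(0.04)), (2.0, np.float64(0.54)), (2.08, np.float64(1.69))]
turned t 67.0 p [ 0.5857 -0.0198  0.0149] yaw 0.769 F [-5.   2.8  0.9] M [0.73 1.29 1.69] w 0.0132
squared t 67.4 p [ 0.5874 -0.022   0.015 ] yaw 1.088 F [ 0.9 -0.  -4. ] M [-0.07  0.02 -0.02] w 0.0133
{'cen': array([ 0.5864, -0.0235]), 'd': array([0.0575, 0.059 ]), 'bar': array([ 0.5863, -0.0229,  0.036 ,  0.013 ]), 'yaw': 1.091, 'mu': 1.098, 'q': 2.007, 'my': 1.081, 'mr': 0.0257} foot err -0.013592653589793446
```

```bash
python3 - <<'E'
from h import *
h=np.load("pics/h.npy",allow_pickle=True).item()
regrip_place(h,1.1,(.455,.205))
h=work((.5819,-.389)); np.save("pics/h.npy",h,allow_pickle=True)
E
```

```text
regrip t 71.5 p [ 0.5869 -0.0232  0.0151] yaw 1.091 F [-0.   0.6  2.4] M [-0.02  0.05  0.03] w 0.0131
out guard False
out t 73.3 p [ 0.4606 -0.0176  0.0152] yaw 1.091 F [ 0.1 -1.1 -3.7] M [ 0.02 -0.02  0.04] w 0.0135
down True
placed t 76.5 p [0.4545 0.2049 0.027 ] yaw 1.091 F [-0.4 -0.3  6.1] M [-0.07  0.06  0.05] w 0.0132
{'cen': array([ 0.5821, -0.3889]), 'd': array([0.0578, 0.058 ]), 'bar': array([ 0.5824, -0.389 ,  0.0139,  0.037 ]), 'yaw': -0.465, 'mu': -2.179, 'q': 0.286, 'my': -0.471, 'mr': 0.0241}
guard False
gripped t 84.4 p [ 0.5825 -0.389   0.0149] yaw 2.677 F [-0.1  0.4  1.7] M [-0.07 -0.03 -0.02] w 0.013
delta 0.1489999999999998
front t 88.5 p [ 0.4617 -0.0176  0.016 ] yaw 2.826 F [ 0.  -0.  -2.8] M [ 0.03 -0.02  0.03] w 0.0134
in False t 90.8 p [ 0.5895 -0.0214  0.0151] yaw 2.826 F [-5.9  0.1  0.7] M [0.01 1.35 0.08] w 0.0134
seat frame [3.54809899e-03 9.09125629e-06]
[(0.08, np.float64(0.0)), (0.16, np.float64(0.05)), (0.24, np.float64(0.07)), (0.32, np.float64(0.09)), (0.4, np.float64(0.06)), (0.48, np.float64(0.12)), (0.56, np.float64(0.12)), (0.64, np.float64(0.06)
[... 160 characters left out ...]
.2, np.float64(0.05)), (1.28, np.float64(0.05)), (1.36, np.float64(0.05)), (1.44, np.float64(0.02)), (1.52, np.float64(-0.02)), (1.6, np.float64(0.04)), (1.68, np.float64(0.06)), (1.76, np.float64(0.04)), (1.84, np.float64(0.09)), (1.92, np.float64(0.04)), (2.0, np.float64(0.79))]
turned t 97.1 p [ 0.5855 -0.0201  0.0149] yaw 0.833 F [-5.8  1.5  1.8] M [0.63 1.37 0.79] w 0.0133
squared t 97.4 p [ 0.5874 -0.0218  0.015 ] yaw 1.089 F [ 0.1 -0.6 -2.9] M [-0.02  0.03  0.  ] w 0.0131
{'cen': array([ 0.5865, -0.0228]), 'd': array([0.0572, 0.0587]), 'bar': array([ 0.5864, -0.023 ,  0.036 ,  0.0132]), 'yaw': -2.046, 'mu': -2.067, 'q': 1.979, 'my': -2.037, 'mr': 0.0261} foot err -0.037000000000000144
```

```bash
python3 - <<'E'
from h import *
h=np.load("pics/h.npy",allow_pickle=True).item()
regrip_place(h,1.1,(.455,.345))
for xy in [(.54,.275),(.455,.205),(.455,.345)]: print(head(look(*xy,.16,1.1),xy,dz=.012))
manip.movep([.5,-.1,.3],rot(1.1)); st()
f=manip.grab_frame("scene")["frame"]; t=manip.grab_frame("top")["frame"]
cv2.imwrite("pics/end.png",np.vstack([cv2.resize(f[100:300,100:560],(690,300)),cv2.resize(t[100:300,100:560],(690,300))]))
E
```

```text
regrip t 101.6 p [ 0.587  -0.0229  0.0151] yaw 1.096 F [-0.2 -0.4  3.3] M [-0.04  0.03 -0.03] w 0.0129
out guard False
out t 103.3 p [ 0.4608 -0.0175  0.0152] yaw 1.096 F [-0.2 -0.3 -3.2] M [ 0.06  0.05 -0.05] w 0.0133
down True
placed t 107.0 p [0.4546 0.3447 0.0271] yaw 1.096 F [ 0.1 -0.2  6.5] M [-0.14  0.1   0.03] w 0.0132
{'cen': array([0.5391, 0.2748]), 'd': array([0.0575, 0.0577]), 'bar': array([0.539 , 0.2746, 0.0364, 0.0134]), 'yaw': -2.039, 'mu': -2.042, 'q': 1.996, 'my': -2.037, 'mr': 0.0257}
{'cen': array([0.454 , 0.2049]), 'd': array([0.0574, 0.0577]), 'bar': array([0.454 , 0.205 , 0.0365, 0.0133]), 'yaw': 1.098, 'mu': 1.074, 'q': 1.976, 'my': 1.072, 'mr': 0.0256}
{'cen': array([0.4542, 0.3449]), 'd': array([0.0573, 0.0577]), 'bar': array([0.4545, 0.3446, 0.0373, 0.0134]), 'yaw': -2.047, 'mu': -2.049, 'q': 1.998, 'my': -2.034, 'mr': 0.0259}
 t 112.4 p [ 0.5    -0.0986  0.2998] yaw 1.102 F [0.2 0.9 0.1] M [ 0.01 -0.02  0.02] w 0.0447
```

View pics/end.png

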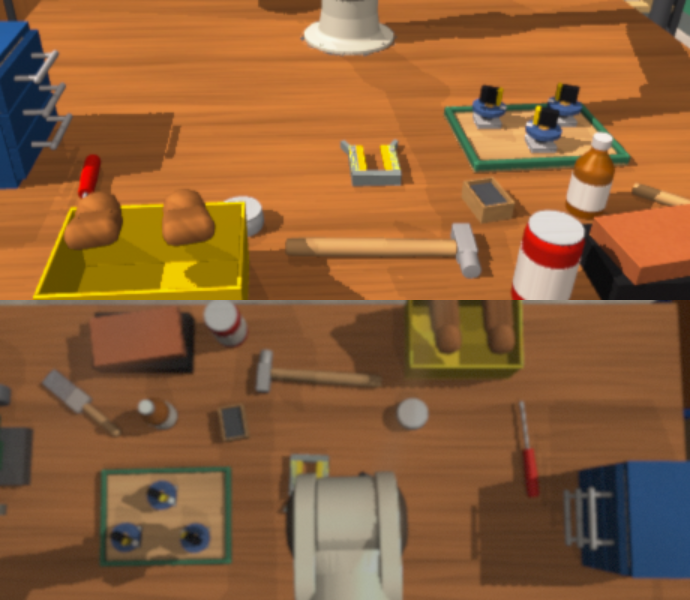

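All three heads stand upright on the wood inside the rim, seen at about (125,538), (160,495) and (195,538) in the top view. No head is left on the bench and the other things are undisturbed.

```bash
python3 -c "
from workcell import manip
print(manip.hand_in())"
```

```text
the job is handed in; nothing more can be done
None
```

All three heads present were tightened in the jig (final camera readings 1.98–2.00 rad against the 2.0 stop) and stand upright on the tray's wood inside the rim, and the job was handed in at about 112 s of the 210 s limit.

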